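# Open the sample chamber of a bench analyser: release tab, then lid

### The job

Open the sample chamber of the blue analyser: press down the black release tab in front of its lid so that the lid springs up a little, then push the lid with the fingertips right over until it leans back against its stop, and leave it standing open. Only touch, never lift or carry: the sample cup stays seated in its well, the analyser stays where it stands, and the other things on the bench are left alone.

Things in the scene. Friction and masses are not known exactly. Their poses are not given: they have to be found in the camera images.
- analyser: Blue bench analyser, 260 deep (x) x 300 wide (y) x 130 mm high, 5 kg, loose on rubber feet (slides at about 25 N). Origin: centre of underside. x points from its front (robot side) to its back, y left, z up. Deck at z = 100 mm; the front 35 mm steps down to 78 mm under the tab. Lid on the left (middle y = +55), keypad and display on the right; behind the lid a lamp housing, its stop.
- tab_press (a point): Press point of the release tab: on top of the front part of its plate, 112 mm above the bench. Black ribbed rocker plate 36 mm wide, 34 mm front to back, flared up 0.22 rad to the front, before the middle of the lid. It reaches from 13 mm in front of this point to 21 mm behind it, where its beak (top 111 mm above the bench) hooks over the lid's lip. Moves with the tab.
- release_tab (a joint): Turn of the tab about its pivot (along y, 29 mm behind and 17 mm below the press point): 0 at rest, 0.40 rad fully down (press point down about 13 mm and 5 mm forward, away from the lid). The beak frees the lid at about 0.25 rad, 7 mm down. Pressing straight down takes 1 N at first, 3 to 5 N at release, 4 to 7 N fully down; it springs back when let go.
- lid_hinge (a point): Middle of the lid's hinge axis (along the analyser's y), at the rear of the lid, 108 mm above the bench. Turns with the lid; lid shut, its axes are the analyser's.
- lid_lip (a point): Middle of the lower front edge of the lid's finger lip. Shut: 124 mm in front of the hinge axis and 7.5 mm below it. Moves with the lid, a hollow blue cover 140 mm wide (y), 124 mm front to back, 34 mm high, 0.22 kg. The lip runs along its whole front, is 5 mm thick and stands out 8 mm; the tab is 1 mm in front of it.
- lid (a joint): Opening angle of the lid: 0 shut and latched, 1.85 rad fully open on its stop (leaning back past upright). Once freed, a sprung pin lifts it within a second to about 0.44 rad (lip 46 mm above the deck), where it rests. From there it is damped: a level push at the lip takes up to 9 N at first, 1 to 3 N above 0.8 rad. Let go below 1.3 rad it sinks back to 0.44; past 1.45 it goes on slowly to the stop and stays.
- sample_cup_mid (a point): Middle (26 mm up) of the aluminium sample cup, 50 mm across and 52 mm high, sitting loose in the well under the lid: it stands 22 mm above the deck, 62 mm in front of the hinge axis. Stays seated.
- spare_cup_mid (a point): Middle of a second, like cup (50 across, 52 mm high) that stands loose on the right front of the analyser's deck. Left alone.
- spatula_mid (a point): Thin steel laboratory spatula, 166 mm long and 8 mm high, lying on the bench close in front of the analyser; its middle, 4 mm above the bench. Left alone.
- dispenser: Glass bottle 90 mm across with white collar and yellow dispenser head, 305 mm high, to the right of the analyser; origin under its centre. Left alone.
- beaker: Glass beaker 72 mm across, 90 mm high, to the left; origin under its centre. Left alone.
- reagent_jar: Amber jar 60 mm across, 85 mm high, to the right; origin under its centre. Left alone.
- press_ring: Steel ring 64 mm across, 12 mm high, flat on the bench to the left; origin under its centre. Left alone.

How it is judged:
By the outcome, as a careful person would: the job done as asked, in the order asked, and still so for the second after the job is handed in, with the robot touching nothing.
It also fails if it takes over 48 s, if anything falls off the work surface, if the arm or the gripper's body presses on something with over 40 N, if the wrist force passes 120 N, or if a joint passes its speed limit or range.

### The arm

A 6-joint arm with a two-finger parallel gripper is mounted at the origin on the work surface. World frame = base frame: x ahead of the robot, y to its left, z up, the work surface at z = 0. Lengths are in m, angles in rad, forces in N, time in s.
With the tool pointing down it reaches from about 0.425 to 0.925 m from the base axis. Payload 12.5 kg.
Tool frame: the origin (TCP) lies on the centre line of the jaws, within the pads' length; the fingertips stand 17 mm ahead of it and the grasp point (between the pads) lies 2 mm behind it; y points along the fingers, z is the direction in which the jaws open and shut, and the axes are right-handed (so a half turn about y gives the same grasp; the last joint's range is limited). The gripper opens to 85 mm and grips with 20 to 120 N. Pads are 22 mm wide; open, the fingers measure 114 mm over their backs; the gripper's body (76 mm by 85 mm) begins 54 mm behind the grasp point. The pads swing forward as they close: fully open they stand 13 mm farther back than shut.
Start: joints at [1.067, 0.491, 1.559, -0, 1.092, -0.106], TCP at [0.242, 0.576, 0.248] pointing down, gripper open.
Joint ranges: [-3.1, 3.1], [-0.84, 2.19], [0.05, 2.79], [-1.13, 4.28], [0.06, 2.93], [-2.69, 2.69]. Speed limits (rad/s): [2.22, 2.22, 2.79, 3.14, 3.14, 3.14].

### API

Orientations are given as a unit quaternion [w, x, y, z].
In Python, from rig import * gives the robot as it stands.
- The arm moves only by the tool step_arm, never from a script. Its argument "increments" is a list of rows, each a list of 6 numbers: the shift along the world's x, y, z in cm, then the turn, a rotation vector about the world's x, y, z in rad. A call has 1 to 5 rows; each row shifts and turns the commanded pose from where the row before left it; what a row does not reach is not made up. A row lasts 1/8 s, in which the tool goes at most 62.5 mm and 10.7 degrees, less where a joint would pass 70% of its speed; a pose out of reach is approached as far as the arm can. A call is refused whole if a number of a shift passes 6.25 or a number of a turn 0.188, either way. A call with a gripper value outside its range is refused whole. "jaw" is the opening, from -1 (shut) to 1 (fully open), so that 0 is half open, set as the call begins (left out, the last holds). The fingers move at their own pace and stop on an object; "newtons" is the grip in N (left out, the last holds). Time passes only in rows, so rows that do not move let the fingers close. It gives the time, the measured TCP pose, the force and the opening at its end, in the units of the state.
- observe(): the state, without advancing time (a new reading comes with each control period).
- grab_frame(name): name is "scene" or "side" or "wrist"; returns the picture (480x640x3 uint8, red, green, blue); there is no depth.
- camera_params(name): a dict with "K" (3x3 intrinsics, pixels), "world_from_camera" (4x4, takes a point from camera to world coordinates). Camera axes: x right, y up, looking along -z (the intrinsics and any distortion apply to the point x, -y, -z); pixel columns grow to the right and rows downward; lengths in m; the calibration is good to about 2 mm. The wrist camera is an equidistant fisheye: a pixel r from the principal point sees the ray r / f radians off the axis. A picture is of the moment at which its call begins: read the wrist's pose just before it. camera_params takes no time and is no camera call; for the wrist camera it gives the pose at the moment of the call.
- close_job(): hands the job in, once; it reports no verdict.
The state is a dict: "time": time; "joint_pos": joint angles; "joint_vel": joint speeds; "joint_efforts": joint torques, N m; "eef_pos": TCP position; "ee_rot": TCP orientation; "contact_force": force on the tool from outside, world axes, zero at the start; "torque": the same for the moment, N m; "width": opening from 0.0 (shut) to 1.0 (fully open).
Only numpy, scipy, OpenCV 4.12 (cv2) and the standard library are available. Lean on these libraries where they do the work, as an engineer would, in place of code of your own. Each camera call takes 0.05 s, during which the arm holds its last target. There are 200 camera calls.

## Working session

There is one attempt and no reset: what is moved stays moved. The work goes in short steps, Python scripts to look and compute and a tool call to move; the robot and the scene stay as the last step left them, time stands still between calls to the robot, and variables do not carry over. Pictures are saved under pics/ and viewed, about 8 in all and at most 12, crops included, and the job is handed in when it is done.

Besides the shell and the picture viewer there is one more tool, called after ">>>" by a JSON object that holds its "name" and its "arguments". step_arm: Moves the arm, as the interface text tells. Its arguments: {"type":"object","properties":{"increments":{"type":"array","items":{"type":"array","items":{"type":"number"}}},"jaw":{"type":"number"},"newtons":{"type":"number"}},"required":["increments"]}

```bash
mkdir -p pics
python3 - <<'E'
from rig import *
import cv2,numpy as np
s=observe();print({k:np.round(s[k],3) for k in('time','eef_pos','ee_rot','contact_force','width')})
for n in('scene','side'):
    cv2.imwrite(f'pics/{n}0.png',grab_frame(n)[:,:,::-1])
    p=camera_params(n);print(n,p['K'],np.round(p['world_from_camera'],3),[k for k in p])
E
```

```text
{'time': np.float64(0.0), 'eef_pos': array([0.242, 0.576, 0.248]), 'ee_rot': array([-0.693,  0.694, -0.14 ,  0.14 ]), 'contact_force': array([ 0.237, -0.1  , -0.015]), 'width': np.float64(1.001)}
scene [[498.71401836   0.         320.77265287]
 [  0.         498.71401836 243.2877929 ]
 [  0.           0.           1.        ]] [[ 0.287 -0.539  0.792  1.491]
 [ 0.958  0.153 -0.243 -0.318]
 [ 0.01   0.828  0.56   0.761]
 [ 0.     0.     0.     1.   ]] ['K', 'world_from_camera']
side [[611.05307025   0.         329.15204708]
 [  0.         611.05307025 238.26025733]
 [  0.           0.           1.        ]] [[ 0.849  0.285 -0.445 -0.012]
 [-0.528  0.442 -0.725 -0.89 ]
 [-0.01   0.85   0.526  0.736]
 [ 0.     0.     0.     1.   ]] ['K', 'world_from_camera']
```

View pics/scene0.png

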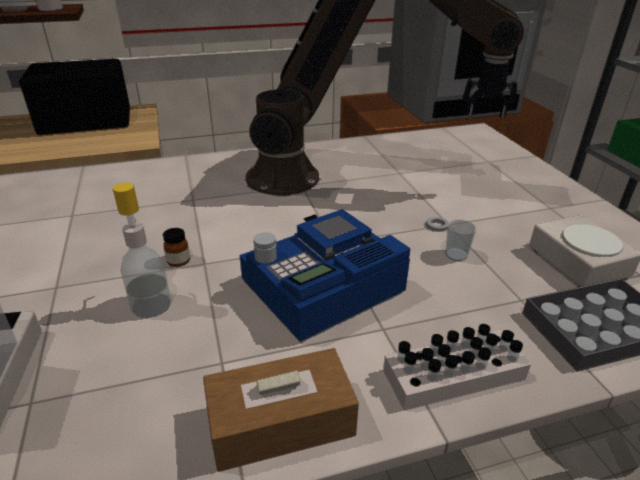

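View pics/side0.png

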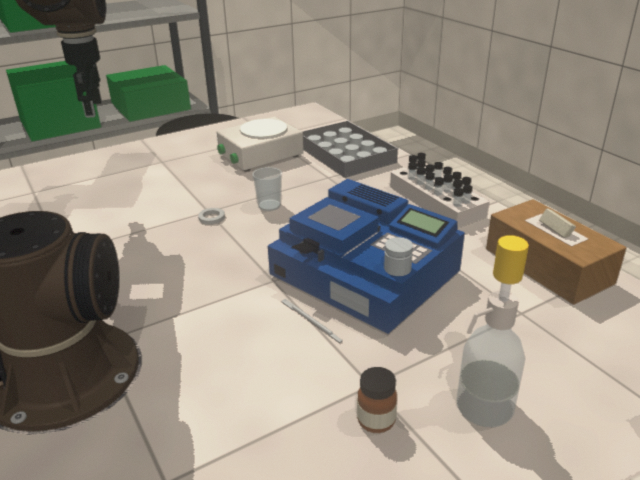

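The scene view shows the analyser at about (325,265), the tab at (312,217). In the side view the tab is at (307,247), the lid at (335,222), the spare cup at (398,257) and the spatula at (312,320). Next I'll crop both closer.

```bash
cat > h.py <<'E'
import numpy as np
from rig import *
def ray(n,u,v):
    p=camera_params(n);K=p['K'];T=np.array(p['world_from_camera'])
    x,y=(u-K[0][2])/K[0][0],(v-K[1][2])/K[1][1]
    if n=='wrist':
        r=np.hypot(x,y);s=np.sin(r)/max(r,1e-9);d=np.array([x*s,-y*s,-np.cos(r)])
    else: d=np.array([x,-y,-1.])
    return T[:3,3],T[:3,:3]@d
def onz(n,u,v,z):
    o,d=ray(n,u,v);return o+d*(z-o[2])/d[2]
E
python3 - <<'E'
import cv2,numpy as np
a=cv2.imread('pics/side0.png')[175:325,262:472]
cv2.imwrite('pics/crop.png',cv2.resize(a,(798,570),interpolation=cv2.INTER_CUBIC))
E
```

```text
(no output)
```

View pics/crop.png

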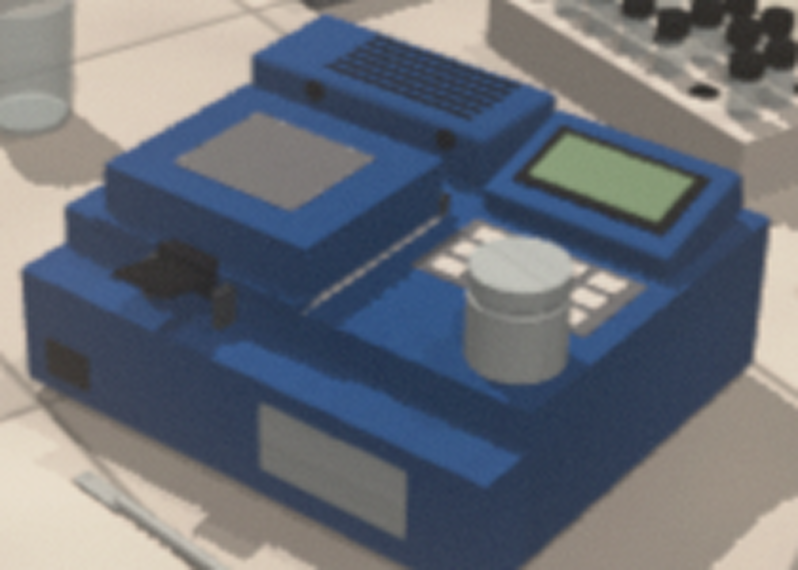

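The crop shows the tab plate around (115–220, 240–295) in crop pixels, the lid's top corners at (107,172), (308,248), (440,158) and (240,88), and the front step edge from (25,270) to (490,487).

Run:
```python
from h import *
P={'FL':(25,270,.078),'FR':(490,487,.078),'lidFL':(107,172,.1345),'lidFR':(308,248,.1345),'lidBR':(440,158,.1345),'lidBL':(240,88,.1345),'tabFL':(115,272,.115),'tabFR':(175,295,.115),'tabc':(165,268,.112),'tabBR':(215,262,.111),'backR':(768,225,.1)}
W={}
for k,(x,y,z) in P.items():
    W[k]=onz('side',262+x/3.8,175+y/3.8,z);print(k,W[k].round(4))
d=W['FL']-W['FR'];print(np.linalg.norm(d),np.arctan2(-d[0],d[1]))
d=W['lidFL']-W['lidFR'];print(np.linalg.norm(d),np.arctan2(-d[0],d[1]))
d=W['lidBR']-W['lidFR'];print(np.linalg.norm(d),np.arctan2(d[1],d[0]))
c=(W['FL']+W['FR'])/2
```

```text
FL [0.4264 0.0568 0.078 ]
FR [ 0.5214 -0.2248  0.078 ]
lidFL [0.4677 0.0369 0.1345]
lidFR [ 0.5146 -0.0817  0.1345]
lidBR [ 0.6207 -0.0446  0.1345]
lidBL [0.5738 0.0782 0.1345]
tabFL [ 0.4387 -0.0224  0.115 ]
tabFR [ 0.4533 -0.0567  0.115 ]
tabc [ 0.4638 -0.0285  0.112 ]
tabBR [ 0.4885 -0.0359  0.111 ]
backR [ 0.7597 -0.1467  0.1   ]
0.29712845824794937 0.3253062835219891
0.1275693244954452 0.3766395315071548
0.11239791243801853 0.3364899274035126
```

Run:
```python
from h import *
from scipy.spatial.transform import Rotation as R
s=observe();q=s['ee_rot'];r=R.from_quat([q[1],q[2],q[3],q[0]]);print(r.as_matrix().round(3))
z=r.as_matrix()[:,2];print(np.arctan2(z[1],z[0]))
p=camera_params('wrist');print(p['K'],np.array(p['world_from_camera']).round(3))
yaw=.34;ex=np.array([np.cos(yaw),np.sin(yaw)]);ey=np.array([-ex[1],ex[0]])
fm=np.array([.474,-.084])
for a in(-.03,-.003,.003,.153):print(a,fm+ex*a+ey*.055)
```

```text
[[ 0.922 -0.     0.387]
 [-0.387 -0.001  0.922]
 [-0.    -1.    -0.001]]
1.172974527203548
[[371.64829954   0.         313.59810963]
 [  0.         371.64829954 242.47493264]
 [  0.           0.           1.        ]] [[ 0.388 -0.885 -0.255  0.177]
 [ 0.921  0.373  0.108  0.603]
 [-0.    -0.277  0.961  0.374]
 [ 0.     0.     0.     1.   ]]
-0.03 [ 0.42737557 -0.04215311]
-0.003 [ 0.45282995 -0.03314895]
0.003 [ 0.45848647 -0.03114803]
0.153 [0.59989967 0.01887503]
```

>>> {"name": "step_arm", "arguments": {"increments": [[2.8,-5.5,0,0,0,0.067],[2.8,-5.5,0,0,0,0.067],[2.8,-5.5,0,0,0,0.067],[2.8,-5.5,0,0,0,0.067],[2.8,-5.5,0,0,0,0.067]], "jaw": -1, "newtons": 40}}

```text
time: 0.72
eef_pos: [0.3826, 0.2994, 0.2483]
ee_rot: [0.707, -0.707, 0.021, -0.021]
contact_force: [1.2, 0.4, 0.0]
width: 0.002
```

>>> {"name": "step_arm", "arguments": {"increments": [[1.1,-5.6,0,0,0,0.067],[1.1,-5.6,0,0,0,0.067],[1.1,-5.6,0,0,0,0.067],[1.1,-5.6,0,0,0,0.067],[1.1,-5.6,0,0,0,0.067]]}}

```text
time: 1.35
eef_pos: [0.4371, 0.0194, 0.2483]
ee_rot: [0.7, -0.7, -0.097, 0.097]
contact_force: [0.9, 0.5, 0.6]
width: 0.0
```

>>> {"name": "step_arm", "arguments": {"increments": [[1.1,-5.6,0,0,0,0.067],[0,0,0,0,0,0],[0,0,0,0,0,0]]}}

```text
time: 1.72
eef_pos: [0.4478, -0.0346, 0.2481]
ee_rot: [0.697, -0.697, -0.119, 0.119]
contact_force: [-0.3, 0.7, -0.3]
width: -0.0
```

Run:
```python
from h import *
import cv2
s=observe();print({k:np.round(s[k],3) for k in('time','eef_pos','ee_rot','joint_pos','contact_force','width')})
cv2.imwrite('pics/w1.png',grab_frame('wrist')[:,:,::-1])
```

```text
{'time': np.float64(1.725), 'eef_pos': array([ 0.448, -0.035,  0.248]), 'ee_rot': array([ 0.697, -0.697, -0.119,  0.119]), 'joint_pos': array([-0.225,  0.242,  1.969,  0.   ,  0.931, -2.133]), 'contact_force': array([-0.312,  0.706, -0.271]), 'width': np.float64(-0.0)}
```

View pics/w1.png

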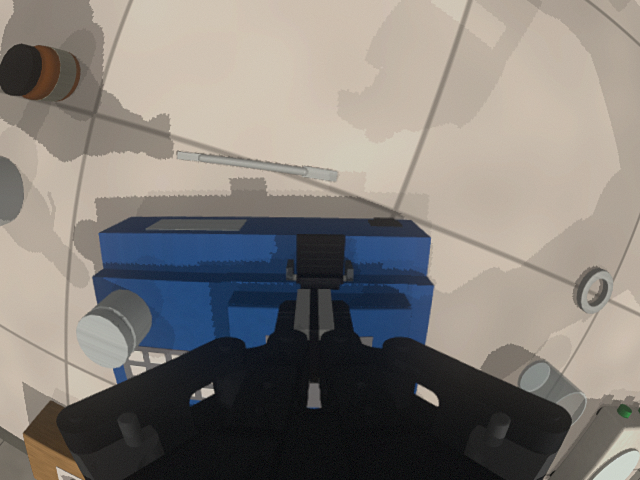

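The wrist view shows the tab plate at columns 297–345 and rows 235–288, and the analyser's front top edge at row 235 from column 100 to 430.

Run:
```python
from h import *
a=onz('wrist',297,236,.115);b=onz('wrist',345,235,.115);c=onz('wrist',300,287,.111);d=onz('wrist',342,287,.111)
l=onz('wrist',100,235,.078);r=onz('wrist',431,237,.078)
for k in(a,b,c,d,l,r):print(k.round(4))
e=r-l;y=np.arctan2(-e[0],e[1]);print(np.hypot(*e[:2]),y)
e=b-a;print(np.hypot(*e[:2]),np.arctan2(-e[0],e[1]))
ex=np.array([np.cos(y),np.sin(y)]);m=(a+b)[:2]/2
print('press',m+.013*ex,'back-front',((c+d-a-b)[:2]/2)@ex, 'front face to tab front',(m-l[:2])@ex)
print('y off of tab',(m-(l+r)[:2]/2)@np.array([-ex[1],ex[0]]))
```

```text
[ 0.4518 -0.046   0.115 ]
[ 0.4396 -0.0134  0.115 ]
[ 0.4907 -0.0306  0.111 ]
[ 4.80e-01 -1.00e-04  1.11e-01]
[ 0.5216 -0.2194  0.078 ]
[0.4246 0.0639 0.078 ]
0.2993936887966369 0.32992043641089636
0.03482322263599419 0.35963498129953225
press [ 0.45801123 -0.02544597] back-front 0.04211921423570968 front face to tab front -0.010314757316697983
y off of tab 0.05436124632747816
```

>>> {"name": "step_arm", "arguments": {"increments": [[0.6,0.7,-4,0,0,0],[0,0,-4,0,0,0],[0,0,-2.3,0,0,0],[0,0,0,0,0,0]]}}

```text
time: 2.28
eef_pos: [0.4534, -0.0264, 0.1443]
ee_rot: [0.697, -0.696, -0.119, 0.121]
contact_force: [0.2, 0.4, -0.8]
width: -0.0
```

>>> {"name": "step_arm", "arguments": {"increments": [[0,0,-0.5,0,0,0],[0,0,-0.4,0,0,0],[0,0,0,0,0,0]]}}

```text
time: 2.65
eef_pos: [0.4542, -0.0277, 0.1366]
ee_rot: [-0.697, 0.697, 0.12, -0.119]
contact_force: [0.3, -0.0, 0.2]
width: -0.001
```

>>> {"name": "step_arm", "arguments": {"increments": [[0,0,-0.3,0,0,0],[0,0,-0.3,0,0,0],[0,0,0,0,0,0]]}}

```text
time: 3.02
eef_pos: [0.454, -0.0278, 0.1301]
ee_rot: [0.697, -0.697, -0.119, 0.119]
contact_force: [0.8, -0.1, 0.1]
width: -0.002
```

>>> {"name": "step_arm", "arguments": {"increments": [[0,0,-0.2,0,0,0],[0,0,-0.2,0,0,0],[0,0,0,0,0,0]]}}

```text
time: 3.4
eef_pos: [0.4541, -0.0278, 0.1262]
ee_rot: [0.697, -0.697, -0.119, 0.119]
contact_force: [-0.9, -0.8, 0.1]
width: 0.002
```

>>> {"name": "step_arm", "arguments": {"increments": [[0,0,-0.2,0,0,0],[0,0,-0.2,0,0,0],[0,0,0,0,0,0]]}}

```text
time: 3.78
eef_pos: [0.454, -0.0278, 0.1222]
ee_rot: [0.697, -0.697, -0.119, 0.119]
contact_force: [-1.0, -0.2, 1.5]
width: -0.0
```

>>> {"name": "step_arm", "arguments": {"increments": [[0,0,-0.2,0,0,0],[0,0,-0.1,0,0,0],[0,0,0,0,0,0],[0,0,0,0,0,0]]}}

```text
time: 4.28
eef_pos: [0.454, -0.0278, 0.1194]
ee_rot: [0.697, -0.697, -0.119, 0.119]
contact_force: [-2.8, -0.6, 3.6]
width: 0.001
```

Run:
```python
from h import *
import cv2
s=observe();print({k:np.round(s[k],3) for k in('time','eef_pos','contact_force')})
a=cv2.resize(grab_frame('side')[175:325,262:472],(560,400),interpolation=cv2.INTER_CUBIC)
cv2.imwrite('pics/s2.png',a[:,:,::-1])
```

```text
{'time': np.float64(4.275), 'eef_pos': array([ 0.454, -0.028,  0.119]), 'contact_force': array([-2.801, -0.64 ,  3.647])}
```

View pics/s2.png

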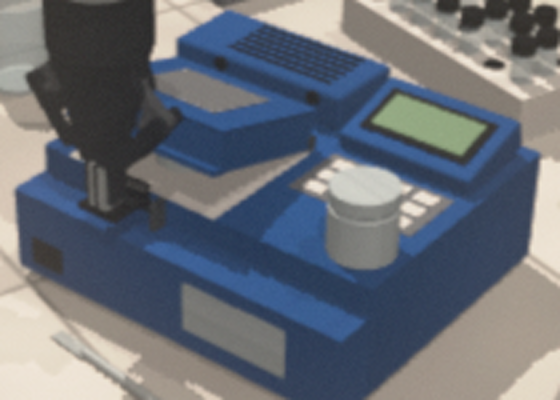

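The lid has sprung up and the fingers are still on the tab. I'll back off and rise so the fingertips stand in front of the lip.

>>> {"name": "step_arm", "arguments": {"increments": [[-0.3,-0.1,0.9,0,0,0],[-0.3,-0.1,0.9,0,0,0],[0,0,0.9,0,0,0],[0,0,0.9,0,0,0],[0,0,0,0,0,0]]}}

```text
time: 4.95
eef_pos: [0.4484, -0.0298, 0.1561]
ee_rot: [-0.697, 0.697, 0.12, -0.119]
contact_force: [0.3, -0.6, 0.2]
width: -0.001
```

>>> {"name": "step_arm", "arguments": {"increments": [[0.5,0.17,0,0,0,0],[0.5,0.17,0,0,0,0],[0.4,0.14,0,0,0,0],[0.4,0.14,0,0,0,0],[0,0,0,0,0,0]]}}

```text
time: 5.58
eef_pos: [0.4663, -0.0235, 0.1552]
ee_rot: [0.697, -0.697, -0.119, 0.119]
contact_force: [-0.2, -0.4, -0.4]
width: -0.004
```

>>> {"name": "step_arm", "arguments": {"increments": [[0.4,0.14,0.1,0,0,0],[0.3,0.1,0.2,0,0,0],[0.3,0.1,0.3,0,0,0]]}}

```text
time: 5.95
eef_pos: [0.4763, -0.0201, 0.1615]
ee_rot: [0.697, -0.697, -0.119, 0.119]
contact_force: [0.4, -1.1, -0.5]
width: -0.001
```

Run:
```python
from h import *
import cv2
s=observe();print({k:np.round(s[k],3) for k in('time','eef_pos','contact_force')})
a=cv2.resize(grab_frame('side')[125:325,232:472],(480,400),interpolation=cv2.INTER_CUBIC)
cv2.imwrite('pics/s3.png',a[:,:,::-1])
```

```text
{'time': np.float64(5.95), 'eef_pos': array([ 0.476, -0.02 ,  0.162]), 'contact_force': array([ 0.437, -1.126, -0.526])}
```

View pics/s3.png

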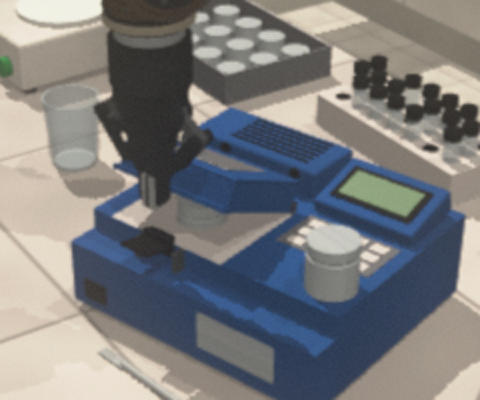

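The lid rests at about 0.44 rad with the cup seated under it. The fingertips are just in front of the lip and not yet touching it.

>>> {"name": "step_arm", "arguments": {"increments": [[0.3,0.1,-0.2,0,0,0],[0.3,0.1,-0.2,0,0,0],[0,0,0,0,0,0]]}}

```text
time: 6.38
eef_pos: [0.4815, -0.0183, 0.1569]
ee_rot: [0.697, -0.697, -0.119, 0.12]
contact_force: [-3.8, -3.3, 2.8]
width: 0.002
```

>>> {"name": "step_arm", "arguments": {"increments": [[0.3,0.1,0,0,0,0],[0.3,0.1,0,0,0,0],[0,0,0,0,0,0]]}}

```text
time: 6.75
eef_pos: [0.4827, -0.0173, 0.1563]
ee_rot: [0.697, -0.696, -0.115, 0.125]
contact_force: [-30.7, -20.3, 14.0]
width: 0.002
```

>>> {"name": "step_arm", "arguments": {"increments": [[-0.5,-0.17,0,0,0,0],[-0.5,-0.17,0,0,0,0],[0,0,0,0,0,0]]}}

```text
time: 7.12
eef_pos: [0.4781, -0.0196, 0.1573]
ee_rot: [0.697, -0.697, -0.119, 0.119]
contact_force: [0.2, -0.1, -0.9]
width: -0.004
```

Run:
```python
from h import *
import cv2
s=observe();print({k:np.round(s[k],3) for k in('time','eef_pos','contact_force')})
a=cv2.resize(grab_frame('side')[165:325,252:472],(550,400),interpolation=cv2.INTER_CUBIC)
b=cv2.resize(grab_frame('scene')[150:340,200:450],(526,400),interpolation=cv2.INTER_CUBIC)
w=cv2.resize(grab_frame('wrist')[180:430,120:520],(640,400))
cv2.imwrite('pics/s4.png',cv2.resize(np.vstack([np.hstack([a[:,-400:]*0+a[:,:400],b[:,:400]]),np.hstack([w,np.zeros((400,160,3),np.uint8)])]),(600,600))[:,:,::-1])
```

```text
{'time': np.float64(7.125), 'eef_pos': array([ 0.478, -0.02 ,  0.157]), 'contact_force': array([ 0.218, -0.103, -0.866])}
```

View pics/s4.png

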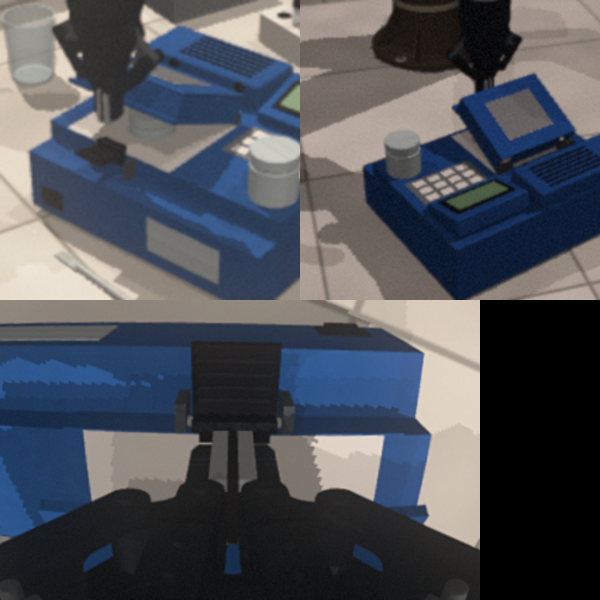

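The force ratio, upward about 0.4 of the level push, shows friction at the lip jamming a purely level push. The fingers have to rise along the lip's arc as they push.

>>> {"name": "step_arm", "arguments": {"increments": [[0,0,-0.5,0,0,0],[0.2,0.07,0.3,0,0,0],[0.2,0.07,0.4,0,0,0],[0.2,0.07,0.5,0,0,0],[0.2,0.07,0.5,0,0,0]]}}

```text
time: 7.9
eef_pos: [0.4862, -0.0167, 0.1698]
ee_rot: [0.697, -0.697, -0.119, 0.119]
contact_force: [-1.6, -0.0, -0.2]
width: 0.002
```

>>> {"name": "step_arm", "arguments": {"increments": [[0.3,0.1,0.4,0,0,0],[0.3,0.1,0.4,0,0,0]]}}

```text
time: 8.15
eef_pos: [0.491, -0.015, 0.1776]
ee_rot: [0.697, -0.697, -0.118, 0.121]
contact_force: [-10.7, -5.2, 6.6]
width: 0.001
```

Run:
```python
from h import *
import cv2
s=observe();print({k:np.round(s[k],3) for k in('time','eef_pos','contact_force')})
a=cv2.resize(grab_frame('side')[125:325,252:452],(400,400),interpolation=cv2.INTER_CUBIC)
b=cv2.resize(grab_frame('scene')[130:290,240:400],(400,400),interpolation=cv2.INTER_CUBIC)
cv2.imwrite('pics/s5.png',np.hstack([a,b])[:,:,::-1])
```

```text
{'time': np.float64(8.15), 'eef_pos': array([ 0.491, -0.015,  0.178]), 'contact_force': array([-10.673,  -5.24 ,   6.596])}
```

View pics/s5.png

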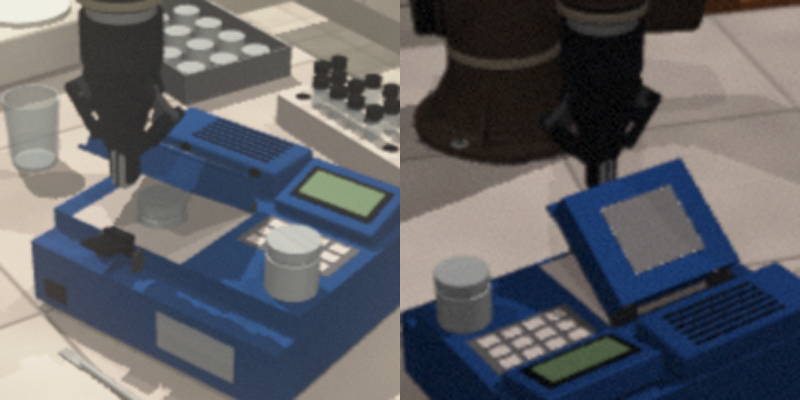

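The lid has now lifted to about 0.6 rad with the fingers under the lip and the cup seated. I'll continue along the arc.

>>> {"name": "step_arm", "arguments": {"increments": [[0.3,0.1,0.6,0,0,0],[0.3,0.1,0.6,0,0,0],[0.4,0.14,0.6,0,0,0],[0.4,0.14,0.6,0,0,0]]}}

```text
time: 8.75
eef_pos: [0.5066, -0.0098, 0.2018]
ee_rot: [0.697, -0.697, -0.12, 0.119]
contact_force: [-1.1, -0.7, -0.5]
width: 0.0
```

>>> {"name": "step_arm", "arguments": {"increments": [[0.5,0.18,0.5,0,0,0],[0.5,0.18,0.5,0,0,0],[0.6,0.2,0.5,0,0,0],[0.7,0.24,0.5,0,0,0]]}}

```text
time: 9.25
eef_pos: [0.5296, -0.0018, 0.2216]
ee_rot: [0.697, -0.697, -0.119, 0.119]
contact_force: [-0.7, -0.7, -0.6]
width: 0.001
```

>>> {"name": "step_arm", "arguments": {"increments": [[0.7,0.24,0.2,0,0,0],[0.7,0.24,0.2,0,0,0],[0.7,0.24,0.1,0,0,0]]}}

```text
time: 9.62
eef_pos: [0.5506, 0.0054, 0.2264]
ee_rot: [0.697, -0.697, -0.119, 0.119]
contact_force: [-1.2, -0.3, -0.2]
width: -0.002
```

Run:
```python
from h import *
import cv2
s=observe();print({k:np.round(s[k],3) for k in('time','eef_pos','contact_force')})
a=cv2.resize(grab_frame('side')[125:325,252:452],(400,400),interpolation=cv2.INTER_CUBIC)
b=cv2.resize(grab_frame('scene')[130:290,240:400],(400,400),interpolation=cv2.INTER_CUBIC)
cv2.imwrite('pics/s6.png',np.hstack([a,b])[:,:,::-1])
```

```text
{'time': np.float64(9.625), 'eef_pos': array([0.551, 0.005, 0.226]), 'contact_force': array([-1.181, -0.344, -0.169])}
```

View pics/s6.png

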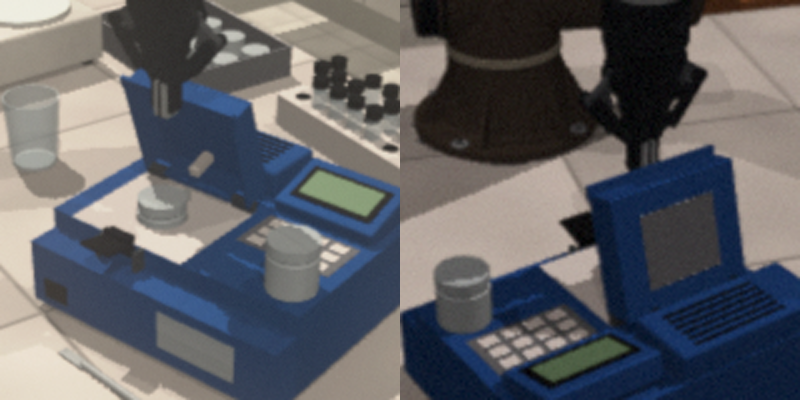

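The lid is at about 1.3 rad. I'll keep pushing over the top.

>>> {"name": "step_arm", "arguments": {"increments": [[0.7,0.24,0.1,0,0,0],[0.7,0.24,0,0,0,0],[0.7,0.24,0,0,0,0],[0.6,0.2,0,0,0,0]]}}

```text
time: 10.22
eef_pos: [0.5776, 0.0146, 0.2273]
ee_rot: [0.697, -0.697, -0.119, 0.119]
contact_force: [-1.4, -0.8, 1.2]
width: 0.004
```

>>> {"name": "step_arm", "arguments": {"increments": [[0.4,0.14,0,0,0,0],[0.4,0.14,0,0,0,0],[0.4,0.14,0,0,0,0],[0,0,0,0,0,0]]}}

```text
time: 10.72
eef_pos: [0.5893, 0.0187, 0.2273]
ee_rot: [0.697, -0.697, -0.119, 0.119]
contact_force: [0.1, 0.2, -1.0]
width: -0.002
```

>>> {"name": "step_arm", "arguments": {"increments": [[-1.5,-0.5,0,0,0,0],[-3,-1,0,0,0,0],[-4,-1.4,1,0,0,0],[-4,-1.4,2,0,0,0],[0,0,2,0,0,0]]}}

```text
time: 11.35
eef_pos: [0.4608, -0.0249, 0.278]
ee_rot: [0.697, -0.697, -0.119, 0.119]
contact_force: [0.6, 0.7, 0.4]
width: -0.002
```

>>> {"name": "step_arm", "arguments": {"increments": [[0,0,0,0,0,0],[0,0,0,0,0,0],[0,0,0,0,0,0],[0,0,0,0,0,0],[0,0,0,0,0,0]]}}

```text
time: 11.98
eef_pos: [0.4641, -0.0243, 0.2769]
ee_rot: [0.697, -0.697, -0.119, 0.12]
contact_force: [-0.6, -0.1, -0.1]
width: -0.0
```

>>> {"name": "step_arm", "arguments": {"increments": [[0,0,0,0,0,0],[0,0,0,0,0,0],[0,0,0,0,0,0],[0,0,0,0,0,0],[0,0,0,0,0,0]]}}

```text
time: 12.6
eef_pos: [0.4641, -0.0244, 0.2773]
ee_rot: [0.697, -0.697, -0.119, 0.119]
contact_force: [-0.3, -0.2, 0.1]
width: 0.003
```

Run:
```python
from h import *
import cv2
s=observe();print({k:np.round(s[k],3) for k in('time','eef_pos','contact_force')})
S=grab_frame('side');C=grab_frame('scene')
# shift of fixed analyser/spare cup/spatula patches against the first pictures
for n,im,boxes in(('side',S,{'disp':(385,200,75,45),'cup':(378,232,42,46),'label':(325,278,50,40),'spat':(280,295,65,50)}),('scene',C,{'cup':(248,228,32,38),'vent':(350,240,58,60),'beak':(440,215,40,50)})):
    o=cv2.imread(f'pics/{n}0.png')[:,:,::-1]
    for k,(x,y,w,h) in boxes.items():
        r=cv2.matchTemplate(im[y-12:y+h+12,x-12:x+w+12].copy(),o[y:y+h,x:x+w].copy(),cv2.TM_CCOEFF_NORMED)
        _,m,_,l=cv2.minMaxLoc(r);print(n,k,l[0]-12,l[1]-12,round(m,3))
a=cv2.resize(S[125:325,252:452],(400,400),interpolation=cv2.INTER_CUBIC)
b=cv2.resize(C[130:290,240:400],(400,400),interpolation=cv2.INTER_CUBIC)
cv2.imwrite('pics/s7.png',np.hstack([a,b])[:,:,::-1])
```

```text
{'time': np.float64(12.6), 'eef_pos': array([ 0.464, -0.024,  0.277]), 'contact_force': array([-0.259, -0.2  ,  0.078])}
side disp 0 0 0.982
side cup 0 0 0.983
side label 0 0 0.994
side spat 0 0 0.999
scene cup 0 0 0.997
scene vent 0 0 0.952
scene beak 0 0 0.945
```

View pics/s7.png

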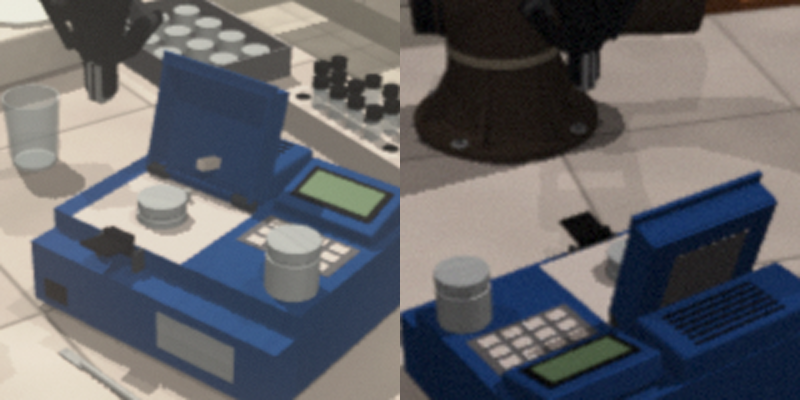

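The lid is leaning back, the cup is seated, and the analyser, spare cup, spatula and beaker show no pixel shift. I'll wait a little, confirm the lid is still, then hand in.

>>> {"name": "step_arm", "arguments": {"increments": [[0,0,0,0,0,0],[0,0,0,0,0,0],[0,0,0,0,0,0],[0,0,0,0,0,0],[0,0,0,0,0,0]]}}

```text
time: 13.32
eef_pos: [0.4641, -0.0244, 0.2773]
ee_rot: [0.697, -0.697, -0.119, 0.119]
contact_force: [-0.6, -0.0, -0.4]
width: -0.003
```

>>> {"name": "step_arm", "arguments": {"increments": [[0,0,0,0,0,0],[0,0,0,0,0,0],[0,0,0,0,0,0],[0,0,0,0,0,0],[0,0,0,0,0,0]]}}

```text
time: 13.95
eef_pos: [0.4641, -0.0244, 0.2773]
ee_rot: [0.697, -0.697, -0.119, 0.119]
contact_force: [-0.1, 0.1, 0.3]
width: 0.003
```

Run:
```python
from h import *
import cv2
C=grab_frame('scene')
b=cv2.resize(C[130:290,240:400],(400,400),interpolation=cv2.INTER_CUBIC)
o=cv2.imread('pics/s7.png')[:,400:,::-1]
d=np.abs(b.astype(int)-o)[170:330,200:400].max(2);print('changed px in lid area',(d>50).sum(),d.mean())
if (d>50).sum()<150: close_job();print('closed')
```

```text
changed px in lid area 0 3.2749375
the job is handed in; nothing more can be done
closed
```

The sample chamber is open. I pressed the release tab until the lid sprang up, pushed the lid over along its arc until it leaned back, then withdrew. The job was handed in at about 14 s.

**Last checks:**
- **Lid:** it stands leaning back and did not move over the last 1.3 s.
- **Sample cup:** it is seated in its well.
- **Other things:** the analyser, spare cup, spatula and beaker show no pixel shift from the first pictures. I did not check the dispenser, jar and ring that way, but the arm went nowhere near them at low height.
- **Gripper:** it is clear of everything, with a force reading of about 0 N.

**One thing went wrong:** my first level push on the lid jammed on friction. The force briefly read about 39 N in total, about 37 N of it level, which is above the roughly 25 N at which the analyser slides. I backed off and pushed upward along the arc instead. The pictures show no shift of the analyser from it, to within about a pixel.

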